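# Knock the jammed wedge out of the gluing jig

## Task

The clamping wedge is jammed in the gluing jig. Pick up the sanding block, use it to knock the wedge loose by pushing endways on the wedge's narrow end, until the wedge has slid at least 2 cm, keeping the wedge on the jig's board and your hand off it until it is loose. Then lay the block flat on the bare worktop, lift the wedge up out of the jig and lay it down inside the open wooden tray, leaving the other things alone.

Things in the scene. Friction and masses are not known exactly. Their poses are not given: they have to be found in the camera images.
- jig: Gluing jig screwed fast to the worktop (a cover sheet all over it puts the working surface at z = 4 mm): plywood board 12 mm thick, x from -85 to +85, y from -87 to +63 mm, with a tapering slot between two low wooden strips. Origin on the worktop under the slot's centre line; +x along the slot toward its wide end (the way the wedge comes loose), z up.
- slot (a point): Middle of the slot, at the jig's origin, 28 mm above the worktop, level with the tops of the two strips beside it (16 mm high on the board, x from -50 to +40 mm, flaring 1 in 12 each). The +y strip (24 mm thick) is fixed; the -y one is a sprung batten (16 mm) backed by rubber and a fixed fence. All lie within y = -72 to +46 mm of the jig.
- batten (a joint): Pressure batten of the jig: it slides along the jig's y, pressed at about 13 N against the wedge by the rubber behind it. About 0 (m) while the wedge is jammed, +0.001 is its end stop, reached once the wedge has slid out some 6 to 10 mm and is loose.
- wedge: Plain wooden wedge, 140 mm long (x), 46 mm high, 0.13 kg; 20 mm wide at the narrow end (x = -70), 32 mm at the middle, 44 mm at the wide end. Origin: middle of its underside. Starts jammed in the slot, standing on the board, parallel to the jig, origin at the jig's x = -15 mm: its narrow end is 35 mm out of the strips, flush with the board's edge, and its top 58 mm above the worktop.
- wedge_mid (a point): Centre of the wedge, 23 mm above its underside. Jammed, the wedge takes roughly 8 to 18 N along the jig's +x to move; once it has slid 15 mm it stands free in the slot. 30 mm of it stand proud of the strips, where it can be gripped from above across its width.
- block: Cork sanding block, 65 x 101 x 32 mm (x, y, z), about 0.09 kg, lying loose on the worktop; origin at the middle of its underside (2 mm under it). Grip it across the 65 mm (its x) and strike with one of its 65 mm wide ends (at y = +-50 mm).
- tray: Open wooden tray standing on the worktop, 180 x 100 x 26 mm outside (x, y, z), walls and floor 5 mm thick, empty, fixed to the worktop; origin at the middle of its underside, long axis x.
- wax_tin: Bystander: round tin, 77 mm across, 30 mm high; origin at its underside.
- tape_roll: Bystander: roll of masking tape lying flat, 100 mm across, 24 mm high; origin at its underside.
- glue_bottle: Bystander: glue bottle with a pointed nozzle, 58 mm across, 190 mm high; origin at its underside.
- tape_measure: Bystander: pocket tape measure, 35 x 70 x 60 mm; origin at its underside.

How it is judged (in metres and radians):
On the way, in this order (a step that is already met when the one before it is completed fails the run):
1. the block, lifted off the worktop, presses on the wedge (over 2 N) (contact force between block and wedge above 2 N and height (world z) of block above 0.008 m).
2. the wedge has slid at least 15 mm out of its jam and lies on the jig's board (x of wedge in the frame of jig above 0 m and z of wedge in the frame of jig below 0.02 m), for 0.2 s.
3. the wedge is lifted clear of the jig (underside over 35 mm above the worktop) (z of wedge in the frame of jig above 0.035 m), for 0.1 s.
At the end, for the whole second after the job is handed in: The wedge lies at rest on the tray's floor (its centre within 50 mm along and 40 mm across of the tray's centre, at most 33 mm above the tray's underside); the block lies at rest, flat and right way up, on the work surface (height within 5 mm, tilt under 0.1 rad) (x of wedge_mid in the frame of tray between -0.05 and 0.05 m and y of wedge_mid in the frame of tray between -0.04 and 0.04 m and z of wedge_mid in the frame of tray below 0.033 m and linear speed of each of wedge, block below 0.02 m/s and height (world z) of block between -0.004 and 0.007 m and angle between block's own z axis and vertical below 0.1 rad); the robot touches nothing.
It fails at once if the gripper or arm touches the wedge (over 1 N) while it is still jammed (slid less than 14 mm) (contact force between any of the fingers, the arm and wedge above 1 N and (x of wedge in the frame of jig between -0.04 and -0.001 m and y of wedge in the frame of jig between -0.012 and 0.012 m and z of wedge in the frame of jig below 0.022 m)).
It fails at once if the wedge is knocked off the jig onto the worktop (height (world z) of wedge below 0.0075 m and horizontal distance between wedge and tray above 0.12 m).
It fails at once if the wax tin, tape roll, glue bottle or tape measure is shifted by more than 30 mm or tipped (distance of any of wax_tin, tape_roll, glue_bottle, tape_measure from where it was at the start of the episode above 0.03 m or angle between any of wax_tin, tape_roll, glue_bottle, tape_measure's own z axis and vertical above 0.5 rad).
It also fails if it takes over 64 s, if anything falls off the work surface, if the arm or the gripper's body presses on something with over 40 N, if the wrist force passes 120 N, or if a joint passes its speed limit or range.

## Robot

A 7-joint arm with a two-finger parallel gripper is mounted at the origin on a cart in front of the work surface, level with it; the furniture and walls round the work are solid. World frame = base frame: x ahead of the robot, y to its left, z up, the work surface at z = 0. Lengths are in mm, angles in rad, forces in N, time in s.
With the tool pointing down it reaches from about 425 to 1025 mm from the base axis. Payload 9.4 kg.
Tool frame: the origin (TCP) lies on the mounting face of the last link; the fingertips stand 186 mm ahead of it and the grasp point (between the pads) lies 167 mm ahead of it; x points along the fingers, y is the direction in which the jaws open and shut, and the axes are right-handed (so a half turn about x gives the same grasp; the last joint's range is limited). The gripper opens to 93 mm and grips with 3 to 60 N. Pads are 15 mm wide; open, the fingers measure 128 mm over their backs; the gripper's body (75 mm by 188 mm) begins 65 mm behind the grasp point.
Start: joints at [1.044, 0.599, -0.003, 1.599, 0.002, 0.943, -0.08], TCP at [315.218, -652.888, 404.718] pointing down, gripper open.
Joint ranges: [-2.57, 2.57], [-0.35, 1.97], [-1.29, 1.29], [0.11, 2.56], [-1.05, 4.19], [0.11, 1.86], [-2.63, 2.63]. Speed limits (rad/s): [2.22, 2.22, 3.01, 3.01, 3.14, 3.14, 3.14].

## Interface

Orientations are given as a rotation vector (axis times angle).
In Python, from plant import ctrl, effector, planner, imaging, sign_off, get_t, get_joint_pos, get_qd, get_joint_efforts, get_tcp_pos, get_tool_rot, get_ft_force, get_torque, get_grip_width gives the robot as it stands. The module is installed in compiled form; this text tells all that it offers. Calls block until the motion is done:
- ctrl.move_to(position, orientation): joint-space move of the TCP to a pose.
- ctrl.move_l(position, rot=None, speed=150): straight line of the TCP; rot=None keeps the orientation; speed is the mean speed in mm/s.
- ctrl.move_joints(angles): joint-space move.
- effector.set_gripper(opening, effort=None): finger opening in mm; effort is the grip in N (None keeps the last); returns when the fingers have stopped.
- ctrl.wait(seconds).
- planner.inverse_kinematics(position, orientation): joint angles nearest the present ones, or None.
- imaging.get_image(name): name is "scene" or "side" or "wrist"; returns (picture, depth): 480x640x3 uint8, red, green, blue; 480x640 float32, mm along the optical axis (not along the pixel's ray), 0 where there is no reading.
- imaging.calibration(name): a dict with "K" (3x3 intrinsics, pixels), "R" (3x3) and "t" (3): a world point X has camera coordinates R X + t; the wrist camera has in their place "tool_from_camera" (4x4, takes a point from camera to tool coordinates, whose origin is the TCP and whose axes are the tool frame's). Camera axes: x right, y down, z forward; pixel columns grow to the right and rows downward; lengths in mm; the calibration is good to about 2 mm. A picture is of the moment at which its call begins: read the wrist's pose just before it. calibration takes no time and is no camera call.
A pose or a line that the arm cannot do raises ctrl.MotionError and nothing moves.
- sign_off(): hands the job in, once; it reports no verdict.
Readings, each from a call of its own:
- get_t(): time.
- get_joint_pos(): joint angles.
- get_qd(): joint speeds.
- get_joint_efforts(): joint torques, N m.
- get_tcp_pos(): TCP position.
- get_tool_rot(): TCP orientation.
- get_ft_force(): force on the tool from outside, world axes, zero at the start.
- get_torque(): the same for the moment, N m.
- get_grip_width(): finger opening in mm.
Only numpy, scipy, OpenCV 4.12 (cv2) and the standard library are available. Lean on these libraries where they do the work, as an engineer would, in place of code of your own. Each camera call takes 0.05 s, during which the arm holds its last target. There are 200 camera calls.

## Working session

There is one attempt and no reset: what is moved stays moved. The work goes in short steps, each a Python script; the robot and the scene stay as the last script left them, time stands still between calls to the robot, and variables do not carry over. Pictures are saved under pics/ and viewed, about 8 in all and at most 12, crops included, and the job is handed in when it is done.

```bash
mkdir -p pics; ls; python3 - <<'E'
from plant import *
import cv2,numpy as np
for n in("scene","side"):
    im,d=imaging.get_image(n); cv2.imwrite(f"pics/{n}0.png",im[:,:,::-1]); np.savez(f"{n}0.npz",im=im,d=d)
    c=imaging.calibration(n); print(n,c, (d>0).mean())
print(imaging.calibration("wrist"),get_t(),get_tool_rot(),get_grip_width())
E
```

```text
pics
scene {'K': array([[482.51844336,   0.        , 321.90735929],
       [  0.        , 482.51844336, 235.46655757],
       [  0.        ,   0.        ,   1.        ]]), 'R': array([[ 0.91235235, -0.4093159 ,  0.00858378],
       [-0.35928829, -0.81054211, -0.46252937],
       [ 0.19627814,  0.41890571, -0.88656241]]), 't': array([-465.70758747,  334.13878856,  877.70586072])} 0.9959309895833334
side {'K': array([[464.93583423,   0.        , 319.88733061],
       [  0.        , 464.93583423, 237.84130512],
       [  0.        ,   0.        ,   1.        ]]), 'R': array([[ 0.93104265,  0.36464929,  0.01380135],
       [ 0.31440954, -0.78242234, -0.53755178],
       [-0.18521939,  0.50482291, -0.84311779]]), 't': array([-571.24993904,  -44.69743447, 1046.46950904])} 0.9961197916666666
{'K': array([[418.82653589,   0.        , 326.11035744],
       [  0.        , 418.82653589, 235.8991486 ],
       [  0.        ,   0.        ,   1.        ]]), 'tool_from_camera': array([[-1.75024907e-04, -2.44243231e-01,  9.69713985e-01,
         2.09088731e+01],
       [ 9.99999263e-01,  1.12221723e-03,  4.63145574e-04,
         1.83683437e-02],
       [-1.20134991e-03,  9.69713352e-01,  2.44242855e-01,
        -6.81250267e+01],
       [ 0.00000000e+00,  0.00000000e+00,  0.00000000e+00,
         1.00000000e+00]])} 0.1 [ 1.97186309  0.45260369 -1.9727485 ] 93.20414623192963
```

View pics/scene0.png

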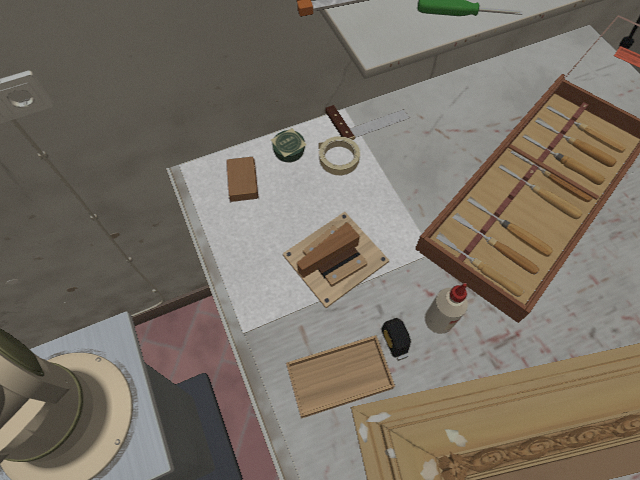

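View pics/side0.png

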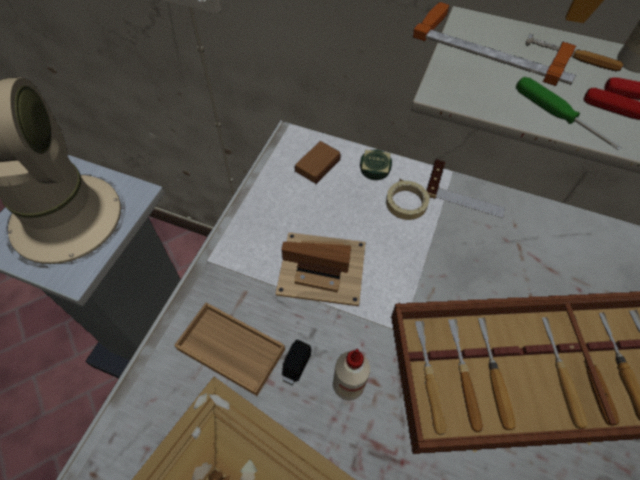

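```bash
cat > h.py <<'E'
import numpy as np,cv2
from plant import *
def cloud(n,d,pose=None):
    c=imaging.calibration(n);K=c["K"];v,u=np.mgrid[:480,:640]
    P=np.stack([(u-K[0,2])/K[0,0]*d,(v-K[1,2])/K[1,1]*d,d],-1).astype(float)
    if n=="wrist":
        T=c["tool_from_camera"];P=P@T[:3,:3].T+T[:3,3]
        return P@pose[0].T+pose[1]
    return (P-c["t"])@c["R"]
def rect(P,m):   # P HxWx3, m mask -> min area rect xy
    p=P[m][:,:2].astype(np.float32);return cv2.minAreaRect(p)
def topmap(P,im,x0,x1,y0,y1,s=1):
    """top view picture: col = (y1-y)*s, row=(x1-x)*s ; colour + height"""
    H=int((x1-x0)*s);W=int((y1-y0)*s);o=np.zeros((H,W,3),np.uint8);z=np.full((H,W),-99.)
    q=P.reshape(-1,3);r=((x1-q[:,0])*s).astype(int);c=((y1-q[:,1])*s).astype(int)
    k=(r>=0)&(r<H)&(c>=0)&(c<W);idx=np.where(k)[0];idx=idx[np.argsort(q[idx,2])]
    o[r[idx],c[idx]]=im.reshape(-1,3)[idx];z[r[idx],c[idx]]=q[idx,2];return o,z
E
python3 - <<'E'
from h import *
for n in("scene","side"):
    a=np.load(n+"0.npz");P=cloud(n,a["d"]);im=a["im"]
    pts=dict(scene=dict(block=(242,178),tin=(289,145),roll=(325,160),sheet=(220,280),wedge=(330,250),tray=(340,376),meas=(396,330),bot=(458,290),board=(330,292),work=(420,400)),
     side=dict(block=(318,158),tin=(375,162),roll=(393,207),sheet=(250,220),wedge=(315,255),tray=(230,348),meas=(297,355),bot=(354,355),board=(320,296),work=(380,400)))[n]
    print(n,{k:P[v,u].round(0).tolist() for k,(u,v) in pts.items()})
    o,z=topmap(P,im,350,1000,-500,350,.9)
    np.save(n+"z.npy",z)
    o=cv2.dilate(o,np.ones((3,3)))
    cv2.imwrite(f"pics/top_{n}.png",o[:,:,::-1])
a=cv2.imread("pics/scene0.png")[200:315,270:400];b=cv2.imread("pics/side0.png")[225:315,260:380]
cv2.imwrite("pics/jigs.png",np.hstack([cv2.resize(a,(400,354)),cv2.resize(b,(400,354))]))
E
```

```text
scene {'block': [468.0, 344.0, 34.0], 'tin': [600.0, 388.0, 34.0], 'roll': [662.0, 320.0, 26.0], 'sheet': [343.0, 147.0, -3.0], 'wedge': [568.0, 90.0, 61.0], 'tray': [487.0, -135.0, 6.0], 'meas': [611.0, -111.0, 64.0], 'bot': [708.0, -116.0, 177.0], 'board': [539.0, 23.0, 16.0], 'work': [602.0, -235.0, 16.0]}
side {'block': [471.0, 351.0, 35.0], 'tin': [601.0, 388.0, 38.0], 'roll': [678.0, 283.0, 30.0], 'sheet': [388.0, 146.0, 5.0], 'wedge': [569.0, 84.0, 64.0], 'tray': [484.0, -136.0, 11.0], 'meas': [616.0, -118.0, 65.0], 'bot': [713.0, -121.0, 182.0], 'board': [604.0, 24.0, 18.0], 'work': [777.0, -121.0, 4.0]}
```

View pics/jigs.png

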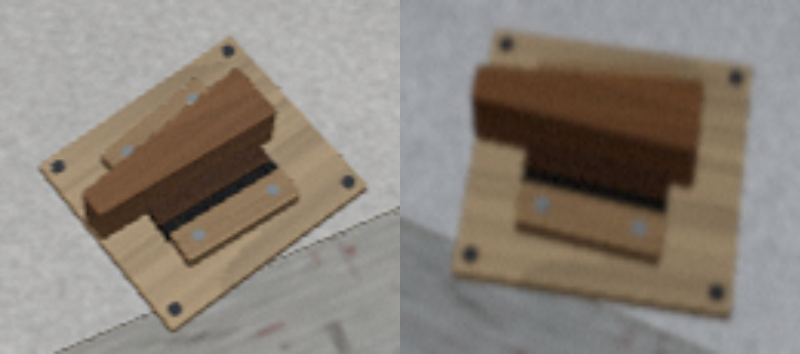

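```bash
python3 - <<'E'
from h import *
def big(m):
    n,l,s,_=cv2.connectedComponentsWithStats(m.astype(np.uint8));k=1+np.argmax(s[1:,4]);return l==k
for n in("scene","side"):
    a=np.load(n+"0.npz");P=cloud(n,a["d"]);X,Y,Z=np.moveaxis(P,-1,0)
    def near(x,y,r): return np.hypot(X-x,Y-y)<r
    sh=np.median(Z[near(560,250,60)]);wt=np.median(Z[near(600,-30,15)]) 
    print(n,"sheet z",sh,wt)
    for nm,c,zr in(("block",(470,345,90),(20,60)),("wedge",(570,85,110),(50,90)),("board",(580,65,130),(9,80)),("tray",(480,-140,125),(16,45)),("tin",(600,388,50),(18,60)),("roll",(670,300,70),(15,60)),("meas",(613,-115,60),(45,90)),("bot",(715,-120,50),(60,250))):
        m=big(near(*c)&(Z>zr[0])&(Z<zr[1]))
        r=rect(P,m);b=cv2.boxPoints(r).round(0).tolist()
        print(nm,m.sum(),"c",np.round(r[0],1),"size",np.round(r[1],1),"ang",round(r[2],1),"z",np.percentile(Z[m],[5,50,95]).round(1),b if nm in("wedge","board") else "")
        if nm=="wedge":
            p=P[m][:,:2];c0=p.mean(0);u=np.linalg.svd(p-c0,full_matrices=False)[2][0];u*=np.sign(u[0]);s=(p-c0)@u;t=(p-c0)@[-u[1],u[0]]
            print("  pca",np.degrees(np.arctan2(u[1],u[0])),"ends",c0+u*s.min(),c0+u*s.max(),"width lo/hi",np.ptp(t[s<s.min()+20]),np.ptp(t[s>s.max()-20]))
E
```

```text
scene sheet z 4.317248888459317 4.133159036336643
block 1135 c [467.6 353.5] size [104.   65.1] ang 73.9 z [24.8 33.8 36.9] 
wedge 1087 c [564.   96.9] size [139.5  42.5] ang 15.3 z [54.  61.8 64.5] [[491.0, 99.0], [502.0, 58.0], [637.0, 95.0], [626.0, 136.0]]
  pca 13.402585162459443 ends [496.02695408  80.5643985 ] [632.06018147 112.97857072] width lo/hi 22.570370070602984 42.409766626520636
board 5270 c [581.6  90.9] size [171.7 150.9] ang 13.3 z [13.7 20.6 63. ] [[481.0, 145.0], [515.0, -2.0], [682.0, 37.0], [648.0, 184.0]]
tray 1097 c [ 485.  -134.6] size [100.5 180.1] ang 82.9 z [17.9 29.  32.1] 
tin 805 c [600.  395.3] size [77.9 76.7] ang 87.1 z [22.8 33.8 37.1] 
roll 513 c [696.6 318.4] size [83.5 93.3] ang 65.9 z [17.1 27.2 30.8] 
meas 591 c [ 612.4 -114.1] size [59.4 35.9] ang 85.6 z [48.7 60.9 65.7] 
bot 1156 c [ 709.8 -117.7] size [49.3 57.6] ang 37.1 z [ 68.3 118.9 171.2] 
side sheet z 5.747437422352795 5.64606126319865
block 995 c [468.7 351.3] size [101.8  65.5] ang 74.9 z [24.2 35.  37.9] 
wedge 1126 c [564.3  98.4] size [139.6  41.5] ang 11.7 z [53.2 63.1 65.8] [[492.0, 105.0], [500.0, 64.0], [637.0, 92.0], [628.0, 133.0]]
  pca 13.14101217963906 ends [497.21012735  78.47379286] [632.99031662 110.17330406] width lo/hi 24.811266278374255 41.84834046116233
board 5295 c [581.3  91.5] size [174.2 156.8] ang 13.6 z [15.2 20.8 64.4] [[478.0, 147.0], [515.0, -5.0], [684.0, 36.0], [647.0, 188.0]]
tray 1282 c [ 484.3 -136. ] size [100.8 181.5] ang 82.9 z [17.7 29.8 33.2] 
tin 760 c [600.3 394.3] size [75.9 79.4] ang 22.2 z [23.3 35.3 38. ] 
roll 591 c [689.3 321.8] size [ 76.9 104.2] ang 33.8 z [16.5 28.6 31.8] 
meas 643 c [ 613.3 -116. ] size [59.6 34. ] ang 85.5 z [49.8 62.3 66.6] 
bot 1237 c [ 714.6 -119.7] size [57.4 53.3] ang 7.3 z [ 73.2 122.  174.2]
```

```bash
cat >> h.py <<'E'
from scipy.spatial.transform import Rotation as Ro
def rv(deg):  # tool down, jaws along deg
    a=np.radians(deg);c,s=np.cos(a),np.sin(a)
    return Ro.from_matrix(np.array([[0,c,s],[0,s,-c],[-1,0,0]])).as_rotvec()
def tcp(x,y,zg): return np.array([x,y,zg+167.])
def jaw(): 
    y=Ro.from_rotvec(get_tool_rot()).as_matrix()[:,1];return np.degrees(np.arctan2(y[1],y[0]))
def look(name):
    pose=(Ro.from_rotvec(get_tool_rot()).as_matrix(),np.array(get_tcp_pos()))
    im,d=imaging.get_image("wrist");cv2.imwrite(f"pics/{name}.png",im[:,:,::-1]);return im,d,cloud("wrist",d,pose)
def big(m):
    n,l,s,_=cv2.connectedComponentsWithStats(m.astype(np.uint8));k=1+np.argmax(s[1:,4]);return l==k
E
python3 - <<'E'
from h import *
print("jaw",jaw(),get_ft_force())
for d in(-15.6,164.4):
    q=planner.inverse_kinematics(tcp(468,352,280),rv(d));print(d,q)
for d in(-76.7,103.3):
    for r in(-135,-155): print(d,planner.inverse_kinematics(tcp(578.7+r*.973,102.7+r*.23,60),rv(d)))
E
```

```text
jaw -64.2229815292078 [ 0.7876231  -0.75792174  0.15590124]
-15.6 [-0.16492455  0.5018383  -0.84344228  1.84467247  0.44289137  0.99436397
 -1.46795547]
164.4 [-0.03036738  0.59575564 -1.09717123  1.83748634  0.59930317  1.08712494
  1.51499363]
-76.7 [-0.3211764   0.60863617  0.05307286  2.35386064 -0.16811701  0.18227098
 -1.45090508]
-76.7 [-0.31792013  0.60103669  0.04493126  2.39794295 -0.17633218  0.14530616
 -1.44501103]
103.3 [ 0.02097778  0.63445452 -0.4352175   2.3320842   0.86662216  0.33407309
  0.6271517 ]
103.3 [-0.06552307  0.61039329 -0.31401874  2.3819693   0.80865155  0.24727212
  0.68409541]
```

```bash
python3 - <<'E'
from h import *
ctrl.move_to(tcp(468,352,260),rv(-15.6))
print(get_t(),get_tcp_pos(),jaw())
im,d,P=look("w1");X,Y,Z=np.moveaxis(P,-1,0)
m=big((np.hypot(X-468,Y-352)<90)&(Z>20)&(Z<60))
r=rect(P,m);print(m.sum(),r,np.percentile(Z[m],[5,50,95]),np.median(Z[(np.hypot(X-468,Y-352)<110)&(Z<14)]))
E
```

```text
3.6417 [468.52131045 351.44007428 426.88599437] -15.669108607528115
7683 ((469.9790344238281, 352.5823059082031), (100.23157501220703, 65.03113555908203), 74.30464172363281) [31.01981048 33.13721885 34.44784469] 3.2544395549874707
```

View pics/w1.png

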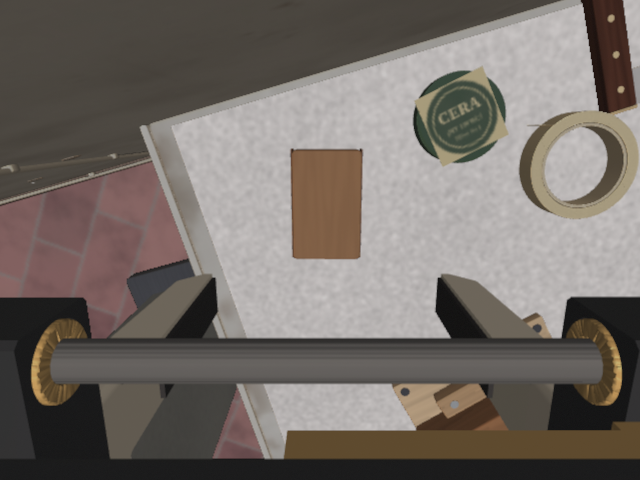

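```bash
python3 - <<'E'
from h import *
x,y=469.5,352.3;o=rv(-15.7)
ctrl.move_l(tcp(x,y,60),o,250); ctrl.move_l(tcp(x,y,27),o,80)
effector.set_gripper(55,50);print("w",get_grip_width(),get_t(),get_ft_force())
ctrl.move_l(tcp(x,y,110),o,200);print("w",get_grip_width(),get_ft_force())
r=-150;a=np.radians(13.3)
ctrl.move_to(tcp(578.7+r*np.cos(a),102.7+r*np.sin(a),110),rv(-76.7))
print(get_t(),get_tcp_pos(),jaw(),get_grip_width())
im,d,P=look("w2")
cv2.imwrite("pics/s2.png",cv2.resize(imaging.get_image("side")[0][120:340,160:440,::-1],(800,628))[:600])
X,Y,Z=np.moveaxis(P,-1,0)
m=big((np.hypot(X-564,Y-98)<100)&(Z>52)&(Z<72));print(m.sum(),rect(P,m),np.median(Z[m]),cv2.boxPoints(rect(P,m)))
E
```

```text
w 61.48238852856562 5.8083 [0.6400857  0.06508188 1.85663583]
w 61.625764451450664 [-0.50539326 -0.35186719 -2.13885714]
7.4833 [433.37075533  69.40087097 276.7977523 ] -76.53597504774747 61.76754500487942
7764 ((525.458984375, 88.28883361816406), (56.40191650390625, 29.50967788696289), 13.215245246887207) 61.18940685824266 [[494.63174  96.20592]
 [501.37796  67.47771]
 [556.28625  80.37175]
 [549.54004 109.09996]]
```

View pics/s2.png

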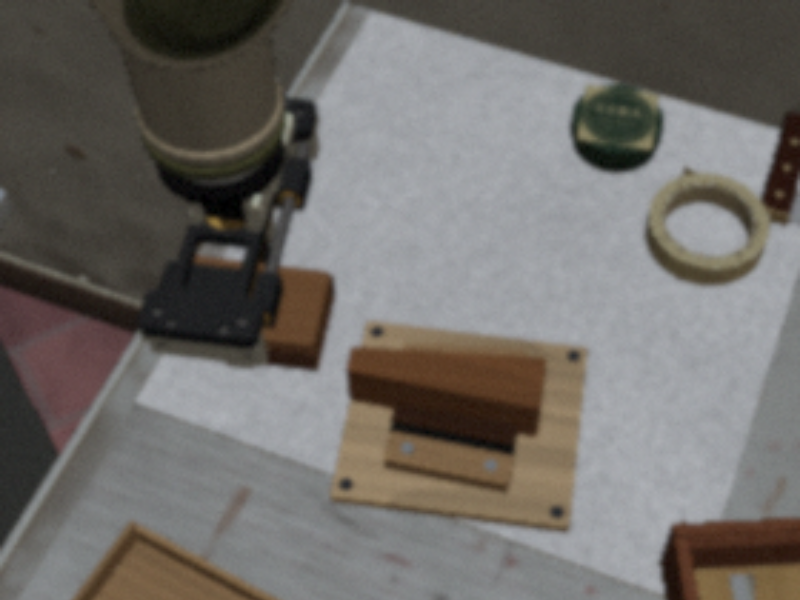

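View pics/w2.png

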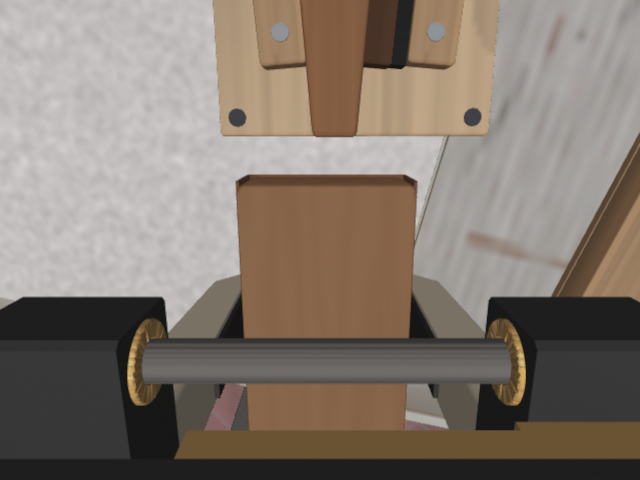

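```bash
python3 - <<'E'
from h import *
a=np.radians(13.3);u=np.array([np.cos(a),np.sin(a)]);o=rv(-76.7)
def at(r,z): return tcp(578.7+r*u[0],102.7+r*u[1],z)
ctrl.move_l(at(-150,46),o,150);print(get_t(),get_tcp_pos())
for r in(-140,-134,-130,-126,-122,-118,-114,-111):
    ctrl.move_l(at(r,46),o,25);f=get_ft_force()
    p=get_tcp_pos();print(r,"along",round(((p[:2]-[578.7,102.7])@u),1),np.round(f,1),round(get_grip_width(),2))
    if np.linalg.norm(f)>45: break
def wide():
    for n in("scene","side"):
        P=cloud(n,imaging.get_image(n)[1]);X,Y,Z=np.moveaxis(P,-1,0)
        s=(X-578.7)*u[0]+(Y-102.7)*u[1];t=-(X-578.7)*u[1]+(Y-102.7)*u[0]
        m=(abs(t)<26)&(Z>50)&(Z<72)&(s>10)&(s<110);print(n,np.percentile(s[m],[98,99.5]),np.median(Z[m]))
wide();print(get_t())
E
```

```text
8.1583 [432.7851053   68.89735886 212.94462718]
-140 along -140.0 [-0.1 -0.1 -0.9] 62.02
-134 along -134.0 [-0.8  0.4 -2. ] 61.37
-130 along -132.7 [-10.6  -0.9   4.1] 61.65
-126 along -128.8 [-10.2   0.3   2.3] 61.47
-122 along -121.6 [ 0.1  0.7 -2.3] 61.37
-118 along -117.5 [ 0.6 -0.5 -0.8] 61.82
-114 along -113.7 [-0.1 -0.9 -1.8] 61.62
-111 along -110.8 [ 0.1 -0.5 -0.5] 61.82
scene [76.15117543 77.56833265] 62.00092316395871
side [76.43288736 77.45453451] 63.31176000124143
11.0083
```

```bash
python3 - <<'E'
from h import *
a=np.radians(13.3);u=np.array([np.cos(a),np.sin(a)]);o=rv(-76.7)
def at(r,z): return tcp(578.7+r*u[0],102.7+r*u[1],z)
ctrl.move_l(at(-145,46),o,100);ctrl.move_l(at(-145,110),o,200)
x,y=469.5,345;o=rv(-15.7)
ctrl.move_to(tcp(x,y,100),o);ctrl.move_l(tcp(x,y,34),o,150)
for z in(31,29,28,27,26,25):
    ctrl.move_l(tcp(x,y,z),o,30);f=get_ft_force();print(z,np.round(f,1))
    if f[2]>2.5: break
effector.set_gripper(93);ctrl.wait(.2);ctrl.move_l(tcp(x,y,200),o,250)
print(get_t())
im,d,P=look("w3");X,Y,Z=np.moveaxis(P,-1,0)
m=big((np.hypot(X-x,Y-y)<90)&(Z>18)&(Z<60))
p=P[m];c=np.linalg.lstsq(np.c_[p[:,:2]-[x,y],np.ones(len(p))],p[:,2],rcond=None)[0]
print(rect(P,m),np.percentile(Z[m],[5,50,95]),"slope",c)
for n in("scene","side"):
    P=cloud(n,imaging.get_image(n)[1]);X,Y,Z=np.moveaxis(P,-1,0)
    m=big((np.hypot(X-590,Y-105)<115)&(Z>50)&(Z<72));p=P[m][:,:2]-[578.7,102.7]
    s=p@u;t=p@[-u[1],u[0]];print(n,m.sum(),"s",np.percentile(s,[.5,99.5]),[np.round((np.percentile(t[abs(s-q)<6],[2,98])),1) for q in(-55,-25,8,40,65)],np.median(Z[m]))
E
```

```text
31 [ 0.5  0.1 -0.2]
29 [-0.6  0.1 -0.6]
28 [-0.4 -0.5 -1.2]
27 [ 0.1 -0.   3.2]
16.3833
((470.6482849121094, 345.506591796875), (100.53736877441406, 65.04539489746094), 74.44487762451172) [31.31368527 33.1522553  34.35993407] slope [-7.85260678e-04 -3.26569808e-03  3.28971005e+01]
scene 1062 s [-60.87088374  77.00270912] [array([-11.2,   9. ]), array([-14. ,  11.4]), array([-16.1,  15.7]), array([-18.6,  16.7]), array([-20.6,  18.9])] 61.712742687114016
side 1124 s [-60.848551    77.12918946] [array([-12.6,   8. ]), array([-15.8,  10.4]), array([-17.8,  12.5]), array([-20.4,  15.7]), array([-22.5,  17.5])] 63.24450145428539
```

```bash
python3 - <<'E'
from h import *
x,y=586.8,103.0;o=rv(-76.7);o2=rv(-97.1);tx,ty=484.6,-135.3
print([planner.inverse_kinematics(tcp(tx,ty,z),o2) for z in(150,48)])
ctrl.move_to(tcp(x,y,160),o);ctrl.move_l(tcp(x,y,80),o,200);ctrl.move_l(tcp(x,y,55),o,80);print(get_ft_force(),get_tcp_pos())
effector.set_gripper(20,40);print("w",get_grip_width(),get_ft_force(),get_t())
ctrl.move_l(tcp(x,y,75),o,60);print("w",get_grip_width(),get_ft_force())
ctrl.move_l(tcp(x,y,160),o,150);ctrl.wait(.2);print("w",get_grip_width(),get_ft_force(),get_t())
cv2.imwrite("pics/s4.png",cv2.resize(imaging.get_image("side")[0][150:400,150:450,::-1],(720,600)))
E
```

```text
[array([ 0.51436236,  0.50774669, -0.49368545,  2.16194701,  0.44195307,
        0.56888551, -1.9992496 ]), array([ 0.38805877,  0.66889881, -0.32976996,  2.22976684,  0.65578914,
        0.33557818, -2.1972462 ])]
[ 0.79898427 -0.66101487 -0.20938099] [586.70200488 102.98650127 221.66333979]
w 31.601070286115288 [-0.66829056 -0.78698178  0.74769426] 19.5917
w 32.15165727582302 [-0.5274671  -0.05459623 -1.29125356]
w 32.1147002884348 [-0.59275784  0.04600428 -2.59143584] 20.9917
```

View pics/s4.png

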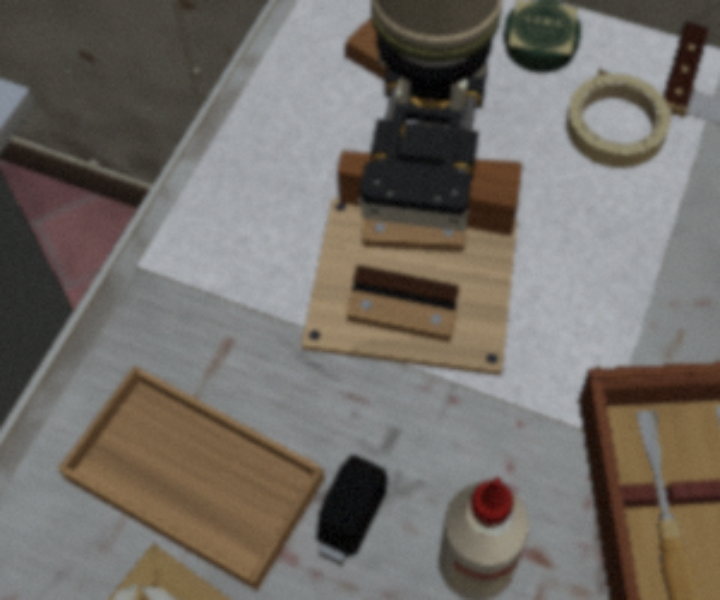

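```bash
python3 - <<'E'
from h import *
o2=rv(-97.1);tx,ty=484.6,-135.3
ctrl.move_to(tcp(tx,ty,150),o2);ctrl.wait(.2);print(get_t(),get_tcp_pos(),jaw())
ctrl.move_l(tcp(tx,ty,62),o2,150)
f0=get_ft_force()[2]
for z in(57,54,52,51,50,49,48,47,46,45,44):
    ctrl.move_l(tcp(tx,ty,z),o2,30);f=get_ft_force();print(z,np.round(f,1))
    if f[2]-f0>4: break
effector.set_gripper(45);ctrl.wait(.3);print(get_grip_width(),get_ft_force())
ctrl.move_l(tcp(tx,ty,130),o2,100);ctrl.move_l(tcp(tx,ty,230),o2,250);print(get_t())
im,d,P=look("w5");X,Y,Z=np.moveaxis(P,-1,0)
for nm,lo,hi in(("wedge",45,80),("rim",22,40)):
    m=big((np.hypot(X-tx,Y-ty)<110)&(Z>lo)&(Z<hi));print(nm,m.sum(),rect(P,m),np.median(Z[m]))
for n in("scene","side"):
    P=cloud(n,imaging.get_image(n)[1]);X,Y,Z=np.moveaxis(P,-1,0)
    for nm,c,zr in(("block",(470,345,90),(20,60)),("wedge",(485,-135,100),(42,80)),("tin",(600,388,50),(18,60)),("meas",(613,-115,60),(45,90)),("bot",(715,-120,50),(60,250))):
        m=big((np.hypot(X-c[0],Y-c[1])<c[2])&(Z>zr[0])&(Z<zr[1]));r=rect(P,m);print(n,nm,np.round(r[0],1),np.round(r[1],1),np.median(Z[m]).round(1))
E
```

```text
22.2583 [ 485.40179537 -133.98033516  317.02986412] -96.94714959521683
57 [ 1.  -0.3 -1.4]
54 [ 0.3 -0.7 -2.1]
52 [ 0.4  0.7 -0.6]
51 [-0.3 -0.6  0.2]
50 [ 0.  -0.5 -1.4]
49 [-0.5  0.4 -1.5]
48 [ 0.5 -1.1 -0.9]
47 [-2.9 -0.4 14. ]
45.22365239869342 [-0.0500849  -0.55564812  0.69221228]
27.3667
wedge 7152 ((487.17889404296875, -135.4216766357422), (42.3116569519043, 138.44622802734375), 82.9512939453125) 54.14399346068862
rim 4195 ((486.7517395019531, -136.4185333251953), (100.29659271240234, 179.6453857421875), 82.99748992919922) 28.713857964888064
scene block [472.2 359.9] [73.8 64.8] 34.0
scene wedge [ 447.1 -127.7] [28.7 63.5] 54.7
scene tin [599.6 395.4] [76.6 78.6] 33.8
scene meas [ 612.7 -114. ] [59.7 36.4] 60.6
scene bot [ 709.5 -117.8] [49.  57.9] 118.7
side block [469.3 343.8] [103.2  66.8] 35.0
side wedge [ 486.9 -131.3] [ 42.4 139.5] 56.2
side tin [600.6 393.9] [77.4 75.9] 35.2
side meas [ 613.1 -116.1] [59.3 34.3] 62.5
side bot [ 714.5 -119.6] [57.4 53.1] 121.4
```

View pics/w5.png

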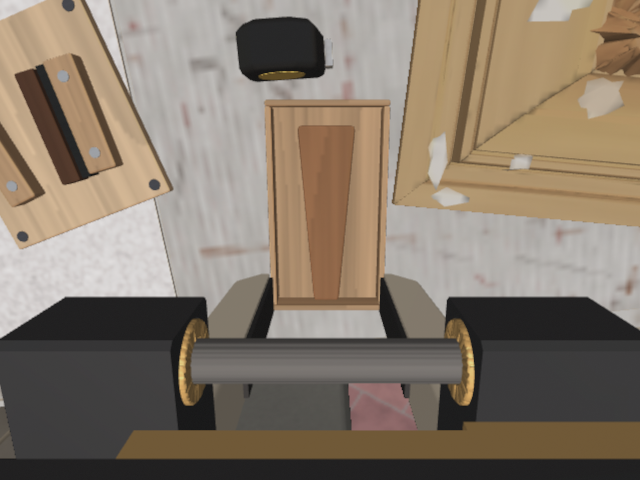

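The wedge is centred in the tray on its floor: it spans about (299–354, 126–298) in the wrist picture, within 2 mm of the tray's centre. The block lies flat and the bystanders haven't moved.

```bash
python3 -c "
from plant import *
print(get_t());sign_off()"
```

```text
27.5167
the job is handed in; nothing more can be done
```

I knocked the wedge loose with the sanding block and laid it in the tray. I handed the job in at 27.5 s of the 64 s allowed. The sign-off gives no verdict.

- **Knocking loose:** I gripped the block across its 65 mm and pushed its end squarely on the wedge's narrow end. The pushing force read about 10 N. The wedge slid about 23 mm and stayed on the board, and only the block touched it while it was jammed.
- **Block:** I laid it back on the worktop about 7 mm from where it started. The wrist view showed it flat, with a slope under 0.004.
- **Wedge:** I lifted it out by its proud part and set it upright in the tray, where the touch-down force was about 14 N. The wrist view put it within 2 mm of the tray's centre. Its top was 54 mm above the base plane, which fits the tray floor.

**Checks that fell short:**
- In the last pictures the scene camera's block and wedge outlines came out cut short, probably because the arm hid part of them. I relied on the side and wrist views there, and they agreed to about 4 mm.
- The tin, tape measure and bottle read the same as at the start, within about 1 mm. I did not re-measure the tape roll, but nothing went near it.

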